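# Dress the candle holders on the showroom desk

### The arm

A 6-joint arm with a two-finger parallel gripper is mounted at the origin on the work surface. World frame = base frame: x ahead of the robot, y to its left, z up, the work surface at z = 0. Lengths are in mm, angles in rad, forces in N, time in s.
With the tool pointing down it reaches from about 300 to 775 mm from the base axis. Payload 14.6 kg.
Tool frame: the origin (TCP) lies between the finger pads; the fingertips stand 19 mm ahead of it and the grasp point (between the pads) is the TCP; z points along the fingers, y is the line along which they close (so a half turn about z gives the same grasp; the last joint's range is limited). The gripper opens to 94 mm and grips with 3 to 60 N. Pads are 16 mm wide; open, the fingers measure 119 mm over their backs; the gripper's body (75 mm by 177 mm) begins 78 mm behind the grasp point.
Start: joints at [1.101, 0.3, 1.521, -0, 1.321, -0.067], TCP at [215.594, 505.973, 224.446] pointing down, gripper open.
Joint ranges: [-3.03, 3.03], [-0.79, 2.21], [0.23, 2.52], [-1.04, 4.18], [0, 3.07], [-2.55, 2.55]. Speed limits (rad/s): [2.22, 2.22, 2.57, 3.14, 3.14, 3.14].

### API

Orientations are given as [roll, pitch, yaw] about the fixed x, y, z axes, in that order (R = Rz(yaw) Ry(pitch) Rx(roll)).
In Python, from cell import monitor, imaging, job, find_in, trace gives the robot as it stands. The module is installed in compiled form; this text tells all that it offers.
- The arm moves only by the tool arm_command, never from a script. Its argument "steps" is a list of rows, each a list of 5 numbers: the opening, from 0 (shut) to 1 (fully open), then the shift along the tool's x, y, z in mm, then the turn about the tool's z in degrees. In form: [[gripper, dx, dy, dz, turn], ...]. A call has 1 to 20 rows; each row is the pose to reach, as a shift and turn from the pose commanded when the call began, along the tool's axes at that moment; what a row does not reach only later rows make up. A row lasts 1/8 s, in which the tool goes at most 62.5 mm and 10.7 degrees, less where a joint would pass 70% of its speed; a pose out of reach is approached as far as the arm can. A call with a gripper value outside its range is refused whole. The fingers move at their own pace and stop on an object; "force" is the grip in N (left out, the last holds). Time passes only in rows, so rows that repeat a pose let the fingers close. It gives the time, the measured TCP pose, the force, the opening and the grip force at its end, in the units of the state.
- monitor.read_state(): the state, without advancing time (a new reading comes with each control period).
- imaging.camera(name): name is "scene" or "top" or "wrist"; returns a dict with "img" (384x512x3 uint8, red, green, blue), "mtx" (3x3 intrinsics, pixels), "view" (4x4, takes a point from world to camera coordinates). Camera axes: x right, y down, z forward; pixel columns grow to the right and rows downward; lengths in mm; the calibration is good to about 2 mm. A picture is of the moment at which its call begins. There is no depth.
- job.sign_off(): hands the job in; it is judged then, once.
Trained networks look in a picture, given as the dict that the camera call returned (one of the last four; its "shot" number tells which), for a name from the list of things; names that differ only in an ending like _2 or _b are one class to them, and where a whole thing is asked for, a point or a joint stands for the part that bears it (a point fixed in the world has none). Each returns a list of dicts, best first, with "p" (0 to 1); they miss things now and then, are a little off and sometimes report something else, mostly with a low value. They report only what shows in the picture. A call takes as long as a camera call. They do not tell look-alikes from the thing itself.
- find_in(picture, target): "rect" ([centre column, centre row, width, height] in pixels, round what is visible of it).
- trace(picture, target): "region" (384x512 bool, what is visible of it) and "rect" ([centre column, centre row, width, height] in pixels, round what is visible of it).
The state is a dict: "clock": time; "joints": joint angles; "qd": joint speeds; "effort": joint torques, N m; "eef_pos": TCP position; "eef_rot": TCP orientation; "wrist_force": force on the tool from outside, world axes, zero at the start; "moment": the same for the moment, N m; "finger_gap": finger opening in mm; "finger_force": force on a finger pad.
Only numpy, scipy, OpenCV 4.12 (cv2) and the standard library are available. Lean on these libraries where they do the work, as an engineer would, in place of code of your own. Each camera call takes 0.05 s, during which the arm holds its last target. There are 200 camera calls.

### The job

Stand each of the four ivory pillar candles upright in the holder of its own shape and size: the thick round one in the large round holder, the slim round one in the small round holder, and the two square ones likewise in the square holders. Set them down gently, flat on the tray inside the rim and near its middle, the square ones squared up with their holders. Leave the holders, and everything else on the desk, where they stand.

Things in the scene. Friction and masses are not known exactly. Their poses are not given: they have to be found in the camera images.
- round_wide_candle: Thick round ivory pillar candle, a cylinder 60 mm in diameter and 90 mm tall, about 0.23 kg, standing upright, loose, with a thin 9 mm wick on top. Origin: centre of its underside; z up along its axis.
- round_slim_candle: Slim round ivory pillar candle, a cylinder 34 mm in diameter and 105 mm tall, about 0.09 kg, standing upright, loose, with a thin 9 mm wick on top. Origin: centre of its underside; z up along its axis.
- square_wide_candle: Thick square ivory pillar candle, 56 x 56 mm and 90 mm tall, about 0.25 kg, standing upright at any turn, loose, with a thin 9 mm wick on top. Origin: centre of its underside; z up, x and y square to its side faces.
- square_slim_candle: Slim square ivory pillar candle, 32 x 32 mm and 105 mm tall, about 0.10 kg, standing upright at any turn, loose, with a thin 9 mm wick on top. Origin: centre of its underside; z up, x and y square to its side faces.
- round_wide_holder: Large round candle holder: its outer width is 84 mm and the tray's flat floor is 78 mm wide inside a 3 mm thick rim. White stone foot, brass tray; the tray floor is 24 mm above the desk and the rim's top 32 mm. Loose, about 0.60 kg. Origin: centre of its underside, on the desk; z up.
- round_slim_holder: Small round candle holder: its outer width is 56 mm and the tray's flat floor is 50 mm wide inside a 3 mm thick rim. White stone foot, brass tray; the tray floor is 24 mm above the desk and the rim's top 32 mm. Loose, about 0.35 kg. Origin: centre of its underside, on the desk; z up.
- square_wide_holder: Large square candle holder, standing at any turn: its outer width is 80 mm and the tray's flat floor is 74 mm wide inside a 3 mm thick rim. White stone foot, brass tray; the tray floor is 24 mm above the desk and the rim's top 32 mm. Loose, about 0.65 kg. Origin: centre of its underside, on the desk; z up; x and y run along its sides.
- square_slim_holder: Small square candle holder, standing at any turn: its outer width is 54 mm and the tray's flat floor is 48 mm wide inside a 3 mm thick rim. White stone foot, brass tray; the tray floor is 24 mm above the desk and the rim's top 32 mm. Loose, about 0.40 kg. Origin: centre of its underside, on the desk; z up; x and y run along its sides.
- bud_vase: White ceramic bud vase, round, 62 mm across its belly, narrow neck, 110 mm tall; loose, not part of the job, to be left alone. Origin: centre of its underside; z up.
- trinket_box: Dark wooden trinket box with a small brass knob, 77 x 57 mm and 49 mm tall; loose, not part of the job, to be left alone. Origin: centre of its underside; z up, x along its length.
There are look-alikes about, which are no part of the job. Leave any blue, green or pink look-alike of the round_wide_candle alone.

How it is judged (in metres and radians):
At the end, for the whole second after the job is handed in: Each candle stands upright (within 3.4 degrees) flat on the tray floor of the holder of its own shape and size, within 13 mm of its centre; the square ones are turned to their holder's sides within 12.5 degrees (any of the four ways round); all are released and at rest and the holders stand upright (horizontal distance between round_wide_candle and round_wide_holder below 0.013 m and z of round_wide_candle in the frame of round_wide_holder between 0.021 and 0.027 m and angle between each of round_wide_candle, round_wide_holder, round_slim_candle, round_slim_holder, square_wide_candle, square_wide_holder, square_slim_candle, square_slim_holder's own z axis and vertical below 0.06 rad and linear speed of each of round_wide_candle, round_slim_candle, square_wide_candle, square_slim_candle below 0.02 m/s and angular speed of each of round_wide_candle, round_slim_candle, square_wide_candle, square_slim_candle below 0.2 rad/s and contact force between each of round_wide_candle, round_slim_candle, square_wide_candle, square_slim_candle and the fingers below 0.5 N and horizontal distance between round_slim_candle and round_slim_holder below 0.013 m and z of round_slim_candle in the frame of round_slim_holder between 0.021 and 0.027 m and horizontal distance between square_wide_candle and square_wide_holder below 0.013 m and z of square_wide_candle in the frame of square_wide_holder between 0.021 and 0.027 m and (angle between the x axis of square_wide_candle and the x axis of square_wide_holder, either way round below 0.22 rad or angle between the x axis of square_wide_candle and the y axis of square_wide_holder, either way round below 0.22 rad) and horizontal distance between square_slim_candle and square_slim_holder below 0.013 m and z of square_slim_candle in the frame of square_slim_holder between 0.021 and 0.027 m and (angle between the x axis of square_slim_candle and the x axis of square_slim_holder, either way round below 0.22 rad or angle between the x axis of square_slim_candle and the y axis of square_slim_holder, either way round below 0.22 rad)); the robot touches nothing.
It fails at once if a holder is pushed more than 25 mm from where it stood, or tipped (distance of any of round_wide_holder, round_slim_holder, square_wide_holder, square_slim_holder from where it was at the start of the episode above 0.025 m or angle between any of round_wide_holder, round_slim_holder, square_wide_holder, square_slim_holder's own z axis and vertical above 0.2 rad).
It fails at once if the bud vase or the trinket box is shifted more than 25 mm, or tipped (distance of any of bud_vase, trinket_box from where it was at the start of the episode above 0.025 m or angle between any of bud_vase, trinket_box's own z axis and vertical above 0.3 rad).
It fails at once if a candle is let fall from more than about 18 mm (it moves faster than 0.6 m/s with no finger on it) ((linear speed of round_wide_candle above 0.6 m/s and contact force between round_wide_candle and the fingers below 0.1 N) or (linear speed of round_slim_candle above 0.6 m/s and contact force between round_slim_candle and the fingers below 0.1 N) or (linear speed of square_wide_candle above 0.6 m/s and contact force between square_wide_candle and the fingers below 0.1 N) or (linear speed of square_slim_candle above 0.6 m/s and contact force between square_slim_candle and the fingers below 0.1 N)).
It also fails if it takes over 104 s, if anything falls off the work surface, if the arm or the gripper's body presses on something with over 40 N, if the wrist force passes 120 N, or if a joint passes its speed limit or range.

## Working session

There is one attempt and no reset: what is moved stays moved. The work goes in short steps, Python scripts to look and compute and a tool call to move; the robot and the scene stay as the last step left them, time stands still between calls to the robot, and variables do not carry over. Pictures are saved under pics/ and viewed, at most 14 in all, crops included, and the job is handed in when it is done.

Besides the shell and the picture viewer there is one more tool, called as name([rows], argument=value, ...), one row to a line, values as JSON. arm_command: Moves the arm, as the interface text tells. Its arguments: {"type":"object","properties":{"steps":{"type":"array","items":{"type":"array","items":{"type":"number"}}},"force":{"type":"number"}},"required":["steps"]}

```bash
mkdir -p pics
python3 - <<'E'
from cell import monitor, imaging
import cv2, numpy as np
for n in ("top","scene"):
    c=imaging.camera(n); cv2.imwrite(f"pics/{n}0.png",cv2.cvtColor(c["img"],cv2.COLOR_RGB2BGR))
    print(n,c["mtx"].round(1).tolist(),c["view"].round(3).tolist())
s=monitor.read_state(); print(s["clock"],s["eef_pos"],s["eef_rot"])
E
```

```text
top [[419.5, 0.0, 256.6], [0.0, 419.5, 192.1], [0.0, 0.0, 1.0]] [[0.016, -1.0, 0.026, -23.536], [-0.995, -0.019, -0.096, 489.15], [0.096, -0.024, -0.995, 1174.6], [0.0, 0.0, 0.0, 1.0]]
scene [[426.0, 0.0, 257.1], [0.0, 426.0, 195.8], [0.0, 0.0, 1.0]] [[0.628, 0.778, 0.005, -313.172], [0.434, -0.345, -0.832, -180.482], [-0.646, 0.525, -0.555, 1736.692], [0.0, 0.0, 0.0, 1.0]]
0.1 [215.50471591 505.79503677 223.95314307] [-3.14057592e+00 -3.94221436e-05  2.73882975e+00]
```

View pics/top0.png

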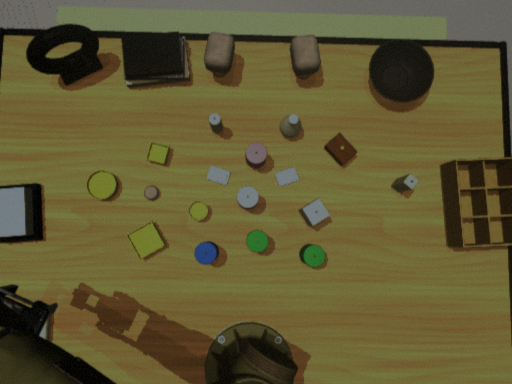

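View pics/scene0.png

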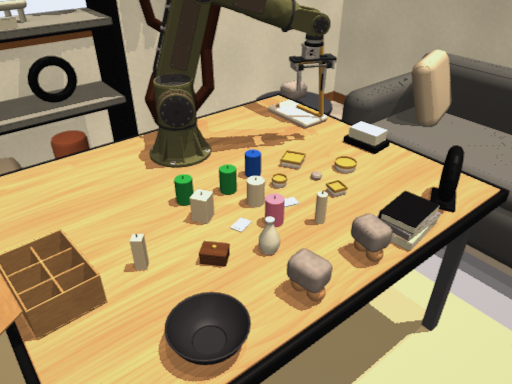

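Top view: the thick round candidates are ivory (248,197), pink (256,154), blue (206,252), and green (257,241) and (313,256). I choose the ivory one. The thick square is at (316,212), the slim ones at (215,120) and (405,184). The holders are at (102,185), (199,211), (158,153) and (146,240). Next I'll check a close crop and fit the models to the traced outlines.

```bash
cat > h.py <<'E'
import numpy as np, cv2
from scipy.optimize import minimize
from cell import monitor, imaging, find_in, trace
SH={'round_wide_candle':('r',60,90),'round_slim_candle':('r',34,105),'square_wide_candle':('s',56,90),'square_slim_candle':('s',32,105),
'round_wide_holder':('r',84,32),'round_slim_holder':('r',56,32),'square_wide_holder':('s',80,32),'square_slim_holder':('s',54,32)}
def proj(c,P):
    P=np.atleast_2d(P); q=P@c['view'][:3,:3].T+c['view'][:3,3]; q=q@np.array(c['mtx']).T
    return q[:,:2]/q[:,2:]
def back(c,uv,z):
    R=c['view'][:3,:3]; o=-R.T@c['view'][:3,3]; d=R.T@np.linalg.inv(c['mtx'])@np.array([uv[0],uv[1],1.]); 
    return (o+d*(z-o[2])/d[2])
def outline(n,x,y,a,z0=0):
    k,w,h=SH[n]
    t=np.linspace(0,2*np.pi,40,endpoint=False) if k=='r' else np.pi/4+np.arange(4)*np.pi/2
    r=w/2 if k=='r' else w/2**.5
    ring=np.c_[x+r*np.cos(t+a),y+r*np.sin(t+a)]
    return np.vstack([np.c_[ring,np.full(len(t),z)] for z in (z0,z0+h)])
def mask(c,n,p,z0=0):
    h=cv2.convexHull(proj(c,outline(n,*p,z0)).astype(np.float32))
    m=np.zeros((384*4,512*4),np.uint8); cv2.fillPoly(m,[np.int32(np.round((h*4+1.5)*16))],255,shift=4)
    return cv2.resize(m,(512,384),interpolation=cv2.INTER_AREA)/255.
def fit(n,views,xy,z0=0):
    "views: list of (cam, region)"
    def cost(p):
        s=0
        for c,g in views:
            m=mask(c,n,p,z0); s+=1-np.minimum(m,g).sum()/np.maximum(m,g).sum()
        return s/len(views)
    best=None
    for a in ([0] if SH[n][0]=='r' else np.radians([0,22,45,67])):
        r=minimize(cost,[*xy,a],method='Nelder-Mead',options=dict(initial_simplex=[[xy[0],xy[1],a],[xy[0]+8,xy[1],a],[xy[0],xy[1]+8,a],[xy[0],xy[1],a+.3]],xatol=.1,fatol=1e-4))
        if best is None or r.fun<best.fun: best=r
    return best.x,best.fun
E
python3 - <<'E'
from h import *
top=imaging.camera('top'); sc=imaging.camera('scene')
guess={'round_wide_candle':(248,197),'round_slim_candle':(215,120),'square_wide_candle':(316,212),'square_slim_candle':(407,183),'round_wide_holder':(102,185),'round_slim_holder':(199,211),'square_slim_holder':(158,153),'square_wide_holder':(146,240)}
for n,g in guess.items():
    xy=back(top,g,SH[n][2]/2 )[:2]; V=[]
    for c in (top,sc):
        e=proj(c,[*xy,SH[n][2]/2])[0]
        t=[d for d in trace(c,n) if np.hypot(d['rect'][0]-e[0],d['rect'][1]-e[1])<14]
        if t: V.append((c,t[0]['region']*1.))
    out=[]
    for v in [V[:1],V[1:],V]:
        if v: p,f=fit(n,v,xy); out.append((p[:2].round(1).tolist(),round(np.degrees(p[2])%90,1),round(f,3)))
    print(n,xy.round(),len(V),out)
a=cv2.resize(cv2.cvtColor(top['img'][95:275,80:430],cv2.COLOR_RGB2BGR),None,fx=2.25,fy=2.25,interpolation=cv2.INTER_CUBIC)
cv2.imwrite('pics/crop1.png',a)
E
```

```text
round_wide_candle [473.   9.] 2 [([469.9, 11.3], np.float64(5.5), np.float64(0.049)), ([472.2, 14.0], np.float64(6.5), np.float64(0.095)), ([470.7, 12.8], np.float64(11.5), np.float64(0.098))]
round_slim_candle [689. 107.] 2 [([676.9, 106.3], np.float64(33.2), np.float64(0.167)), ([680.3, 107.7], np.float64(18.8), np.float64(0.076)), ([679.9, 107.1], np.float64(24.9), np.float64(0.128))]
square_wide_candle [ 434. -182.] 2 [([432.6, -173.8], np.float64(29.7), np.float64(0.095)), ([435.7, -171.4], np.float64(40.8), np.float64(0.086)), ([433.0, -172.6], np.float64(31.9), np.float64(0.118))]
square_slim_candle [ 520. -438.] 2 [([517.9, -427.6], np.float64(40.2), np.float64(0.117)), ([523.4, -426.3], np.float64(53.8), np.float64(0.081)), ([517.7, -425.4], np.float64(44.9), np.float64(0.143))]
round_wide_holder [502. 426.] 2 [([502.6, 425.8], np.float64(8.7), np.float64(0.065)), ([503.8, 428.8], np.float64(87.4), np.float64(0.133)), ([502.6, 427.5], np.float64(8.5), np.float64(0.103))]
round_slim_holder [433. 148.] 2 [([434.0, 150.9], np.float64(5.1), np.float64(0.079)), ([429.4, 158.9], np.float64(79.7), np.float64(0.301)), ([434.1, 151.1], np.float64(0.0), np.float64(0.196))]
square_slim_holder [598. 271.] 2 [([598.4, 271.1], np.float64(72.8), np.float64(0.188)), ([598.0, 275.2], np.float64(73.7), np.float64(0.12)), ([598.6, 275.1], np.float64(74.4), np.float64(0.158))]
square_wide_holder [348. 295.] 2 [([348.3, 295.2], np.float64(30.8), np.float64(0.102)), ([350.3, 296.5], np.float64(30.1), np.float64(0.069)), ([349.8, 296.9], np.float64(30.1), np.float64(0.092))]
```

View pics/crop1.png

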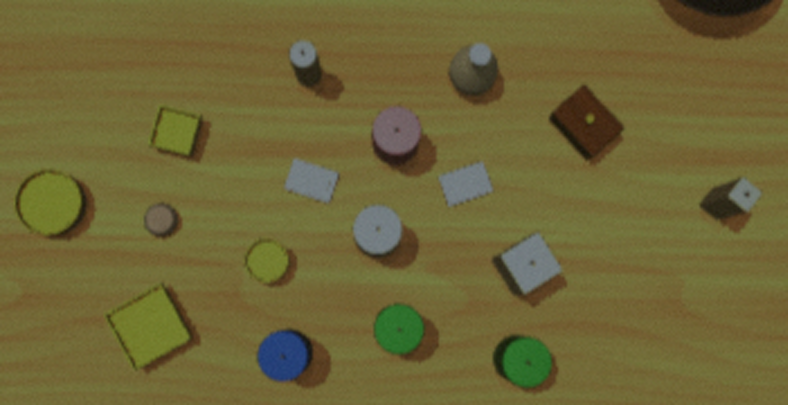

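The crop confirms the choice: the ivory round candle is at top-view pixel (248,197), with the square ones at (316,212) and (405,184) and the slim round one at (215,120). All positions are in reach, and the two cameras agree to within a few mm, except the small round holder (about 9 mm apart, poor scene fit). I'll hover over the first candle and refine with the wrist camera.

```bash
cat >> h.py <<'E'
def plan(x,y,z,yawdeg):
    s=monitor.read_state(); p=s['eef_pos']; w=s['eef_rot'][2]
    d=np.array([x,y,z])-p
    X=np.array([np.cos(w),np.sin(w),0]); Y=np.array([np.sin(w),-np.cos(w),0])
    t=-((yawdeg-np.degrees(w)+180)%360-180)
    print('plan dx dy dz turn',round(X@d,1),round(Y@d,1),round(-d[2],1),round(t,1),'| clk',s['clock'],'pos',p.round(1),'yaw',round(np.degrees(w),1),'j6',s['joints'][5].round(2))
def look(names,guesses,cams=('wrist',),save=None,z0=0):
    for cn in cams:
        c=imaging.camera(cn)
        if save: cv2.imwrite(f'pics/{save}_{cn}.png',cv2.cvtColor(c['img'],cv2.COLOR_RGB2BGR))
        for n,g in zip(names,guesses):
            e=proj(c,[*g,SH[n][2]/2+z0])[0]; T=trace(c,n)
            t=[d for d in T if np.hypot(d['rect'][0]-e[0],d['rect'][1]-e[1])<80]
            if not t: print(cn,n,'none; expected',e.round(),[(np.round(d['rect']),d['p']) for d in T]); continue
            p,f=fit(n,[(c,t[0]['region']*1.)],g,z0)
            print(cn,n,p[:2].round(1),'ang',round(np.degrees(p[2])%90,1),'cost',round(f,3),'rect',np.round(t[0]['rect']),'exp',e.round(),'p',round(t[0]['p'],2))
E
python3 -c "
from h import *
plan(471,13,260,180)"
```

```text
plan dx dy dz turn -428.2 -353.4 -35.5 -23.1 | clk 1.0 pos [215.6 506.  224.5] yaw 156.9 j6 -0.07
```

arm_command([
  [1,-54,-44,-10,-6],
  [1,-108,-88,-20,-12],
  [1,-162,-132,-36,-18],
  [1,-216,-177,-36,-23],
  [1,-270,-221,-36,-23],
  [1,-324,-265,-36,-23],
  [1,-378,-310,-36,-23],
  [1,-428,-353,-36,-23],
  [1,-428,-353,-36,-23],
  [1,-428,-353,-36,-23],
  [1,-428,-353,-36,-23],
  [1,-428,-353,-36,-23],
])

```text
clock: 2.5
eef_pos: [470.7, 14.5, 260.6]
eef_rot: [3.142, 0.0, -3.141]
wrist_force: [-1.1, 0.0, 0.4]
finger_gap: 93.9
finger_force: 0.0
```

```bash
python3 -c "
from h import *
look(['round_wide_candle'],[(471,13)],save='w1')
look(['round_wide_candle','round_slim_holder'],[(471,13),(434,151)],cams=('top','scene'))
plan(471,13,60,180)"
```

```text
wrist round_wide_candle [471.7  13.7] ang 4.1 cost 0.037 rect [249. 169.  58.  60.] exp [247. 165.] p 0.7
top round_wide_candle [471.  13.] ang 0.0 cost 1.0 rect [201. 255.  13.  22.] exp [247. 198.] p 0.63
top round_slim_holder [435.  151.6] ang 7.0 cost 0.151 rect [198. 210.  18.  14.] exp [198. 211.] p 0.64
scene round_wide_candle [594.7  -9.1] ang 18.6 cost 0.192 rect [275. 212.  24.  35.] exp [255. 190.] p 0.82
scene round_slim_holder [436.3 152.9] ang 84.4 cost 0.133 rect [280. 181.  15.  13.] exp [279. 180.] p 0.57
plan dx dy dz turn -0.1 -0.6 200.5 -0.1 | clk 2.9 pos [470.9  13.6 260.5] yaw 179.9 j6 -1.62
```

View pics/w1_wrist.png

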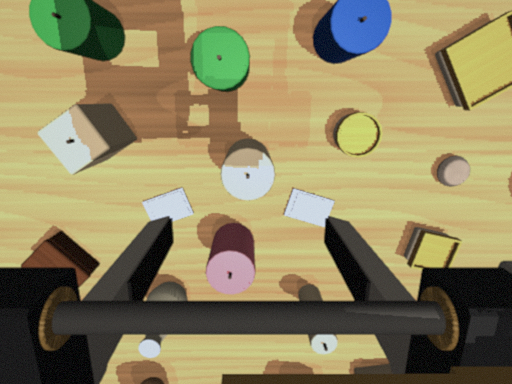

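The wrist view shows the ivory candle whole at (247,172), just where expected, with the square candle at (75,140), the large square holder at (480,60) and the small round holder at (357,133). I'll refine the visible ones from this same pose.

```bash
python3 -c "
from h import *
look(['square_wide_candle','round_slim_holder','square_slim_holder'],[(433,-172),(434,152),(598,274)])"
```

```text
wrist square_wide_candle [ 435.4 -170.4] ang 31.1 cost 0.05 rect [ 87. 140.  99.  69.] exp [ 93. 134.] p 0.75
wrist round_slim_holder [435.1 153. ] ang 89.4 cost 0.086 rect [358. 133.  46.  46.] exp [356. 132.] p 0.57
wrist square_slim_holder [599.7 275.1] ang 71.9 cost 0.193 rect [432. 248.  54.  40.] exp [431. 248.] p 0.76
```

arm_command([
  [1,-1,0,50,0],
  [1,-1,0,100,0],
  [1,-1,0,150,0],
  [1,-1,0,180,0],
  [1,-1,0,200,0],
  [1,-1,0,200,0],
  [1,-1,0,200,0],
  [0.55,-1,0,200,0],
  [0.55,-1,0,200,0],
  [0.55,-1,0,200,0],
  [0.55,-1,0,200,0],
  [0.55,-1,0,200,0],
  [0.55,-1,0,200,0],
  [0.55,-1,0,200,0],
], force=12)

```text
clock: 4.85
eef_pos: [472.0, 13.4, 60.6]
eef_rot: [-3.142, 0.0, 3.14]
wrist_force: [-1.9, -1.3, 3.9]
finger_gap: 59.8
finger_force: 12.0
```

arm_command([
  [0.55,0,0,-15,0],
  [0.55,0,0,-50,0],
  [0.55,0,0,-100,0],
  [0.55,0,0,-145,0],
  [0.55,-5,40,-150,0],
  [0.55,-10,90,-150,0],
  [0.55,-15,140,-150,0],
  [0.55,-20,190,-150,0],
  [0.55,-25,240,-150,0],
  [0.55,-30,280,-150,0],
  [0.55,-30,300,-150,0],
  [0.55,-30,300,-150,0],
  [0.55,-30,300,-150,0],
], force=20)

```text
clock: 6.48
eef_pos: [502.4, 312.4, 210.7]
eef_rot: [-3.141, -0.0, 3.14]
wrist_force: [0.2, -0.4, -1.9]
finger_gap: 60.2
finger_force: 20.0
```

```bash
python3 -c "
from h import *
look(['round_wide_holder','square_wide_holder','square_slim_holder'],[(503,427),(349,296),(599,275)],save='w2')
look(['round_wide_holder'],[(503,427)],cams=('top','scene'))
plan(503.5,427.5,200,180)"
```

```text
wrist round_wide_holder [504.1 427.4] ang 6.1 cost 0.055 rect [349. 173.  75.  76.] exp [347. 169.] p 0.85
wrist square_wide_holder [349.4 296.4] ang 30.7 cost 0.015 rect [233.  40. 109.  81.] exp [232.  23.] p 0.94
wrist square_slim_holder none; expected [218. 245.] [(array([233.,  41., 109.,  81.]), 0.5)]
top round_wide_holder none; expected [102. 185.] []
scene round_wide_holder [502.9 428.8] ang 89.7 cost 0.172 rect [348. 163.  21.  24.] exp [345. 164.] p 0.71
plan dx dy dz turn -0.9 114.4 10.5 -0.1 | clk 6.875 pos [502.5 313.1 210.5] yaw 179.9 j6 -1.07
```

View pics/w2_wrist.png

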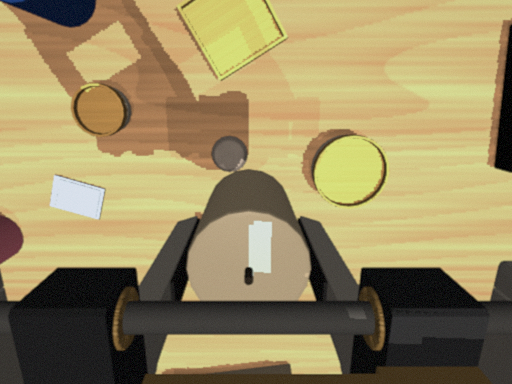

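arm_command([
  [0.55,-1,40,0,0],
  [0.55,-2,80,0,0],
  [0.55,-2,105,0,0],
  [0.55,-2,114.5,0,0],
  [0.55,-2,114.5,40,0],
  [0.55,-2,114.5,80,0],
  [0.55,-2,114.5,105,0],
  [0.55,-2,114.5,118,0],
  [0.55,-2,114.5,122,0],
  [0.55,-2,114.5,124,0],
  [0.55,-2,114.5,125,0],
  [0.55,-2,114.5,125,0],
])

```text
clock: 8.38
eef_pos: [504.7, 428.0, 85.9]
eef_rot: [3.141, 0.001, 3.14]
wrist_force: [0.7, -0.8, -3.0]
finger_gap: 59.7
finger_force: 20.0
```

```bash
python3 -c "
from h import *
look(['round_wide_candle'],[(504,427.4)],z0=24,cams=('scene',))
plan(504,427.4,84.6,180)"
```

```text
scene round_wide_candle [505.9 428.8] ang 9.0 cost 0.295 rect [350. 153.  15.  31.] exp [347. 151.] p 0.89
plan dx dy dz turn 0.6 -0.6 1.2 -0.1 | clk 8.475 pos [504.6 428.   85.8] yaw 179.9 j6 -0.92
```

arm_command([
  [0.55,0,0,1,0],
  [0.75,0,0,1,0],
  [1,0,0,1,0],
  [1,0,0,1,0],
  [1,0,0,1,0],
  [1,0,0,-20,0],
  [1,0,0,-80,0],
  [1,0,0,-140,0],
  [1,5,-50,-150,8],
  [1,12,-110,-150,16],
  [1,19,-170,-150,24],
  [1,26,-230,-150,32],
  [1,33,-290,-150,40],
  [1,40,-350,-150,48],
  [1,47,-410,-150,56],
  [1,54,-470,-150,59],
  [1,61,-530,-150,59],
  [1,70,-598,-150,59],
  [1,70,-598,-150,59],
  [1,70,-598,-150,59],
])

```text
clock: 10.98
eef_pos: [433.8, -170.0, 236.4]
eef_rot: [3.141, 0.001, 2.11]
wrist_force: [0.0, -0.1, -0.5]
finger_gap: 94.2
finger_force: 0.0
```

```bash
python3 -c "
from h import *
look(['square_wide_candle'],[(435,-170.5)])
look(['round_wide_candle'],[(504,427.4)],z0=24,cams=('scene','top'))
plan(435,-170.5,60,121)"
```

```text
wrist square_wide_candle [ 435.  -171.2] ang 32.8 cost 0.043 rect [247. 175.  56.  65.] exp [248. 170.] p 0.59
scene round_wide_candle [504.7 428.7] ang 8.6 cost 0.062 rect [349. 154.  18.  31.] exp [347. 151.] p 0.9
top round_wide_candle [501.5 424.4] ang 10.2 cost 0.103 rect [ 94. 182.  29.  28.] exp [ 95. 182.] p 0.9
plan dx dy dz turn -1.7 0.2 175.6 0.0 | clk 11.275 pos [ 434.  -169.1  235.6] yaw 121.0 j6 -0.99
```

arm_command([
  [1,-2,0,50,-1],
  [1,-2,0,100,-1],
  [1,-2,0,140,-1],
  [1,-2,0,165,-1],
  [1,-2,0,176,-1],
  [1,-2,0,176,-1],
  [0.55,-2,0,176,-1],
  [0.5,-2,0,176,-1],
  [0.5,-2,0,176,-1],
  [0.5,-2,0,176,-1],
  [0.5,-2,0,176,-1],
  [0.5,-2,0,176,-1],
  [0.5,-2,0,176,-1],
], force=20)

```text
clock: 12.9
eef_pos: [434.8, -171.8, 59.6]
eef_rot: [3.142, 0.0, 2.128]
wrist_force: [-1.7, -1.1, 6.0]
finger_gap: 56.4
finger_force: 20.0
```

```bash
python3 -c "
from h import *
plan(349.6,296.5,84,121)"
```

```text
plan dx dy dz turn 442.5 175.3 -24.4 0.9 | clk 12.9 pos [ 434.8 -171.8   59.6] yaw 121.9 j6 -1.01
```

arm_command([
  [0.5,0,0,-15,0],
  [0.5,0,0,-60,0],
  [0.5,0,0,-110,0],
  [0.5,10,4,-145,0],
  [0.5,60,24,-150,1],
  [0.5,115,46,-150,1],
  [0.5,170,68,-150,1],
  [0.5,225,90,-150,1],
  [0.5,280,112,-150,1],
  [0.5,335,134,-150,1],
  [0.5,385,153,-150,1],
  [0.5,425,169,-150,1],
  [0.5,442.5,175.3,-150,1],
  [0.5,442.5,175.3,-150,1],
  [0.5,442.5,175.3,-105,1],
  [0.5,442.5,175.3,-60,1],
  [0.5,442.5,175.3,-35,1],
  [0.5,442.5,175.3,-28,1],
  [0.5,442.5,175.3,-26,1],
  [0.5,442.5,175.3,-25.5,1],
])

```text
clock: 15.4
eef_pos: [350.1, 296.7, 86.0]
eef_rot: [3.14, -0.0, 2.11]
wrist_force: [0.5, -0.4, -1.9]
finger_gap: 56.0
finger_force: 20.0
```

```bash
python3 -c "
from h import *
look(['square_wide_candle'],[(349.6,296.5)],z0=24,cams=('scene',),save='s3')
plan(349.6,296.5,84,121)"
```

```text
scene square_wide_candle [345.2 300.7] ang 44.7 cost 0.143 rect [292. 146.  16.  26.] exp [293. 146.] p 0.91
plan dx dy dz turn -0.0 -0.4 1.8 -0.1 | clk 15.5 pos [349.9 296.7  85.8] yaw 120.9 j6 0.08
```

View pics/s3_scene.png

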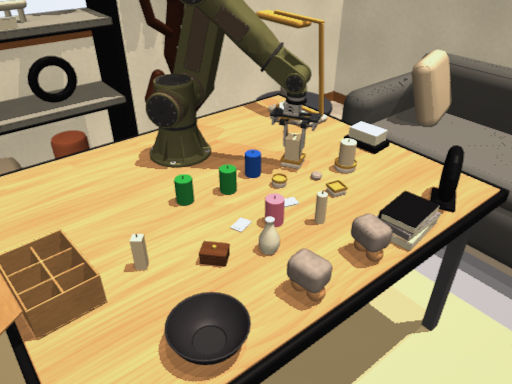

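The round candle stands in its holder at (347,155), and the square one is seated at (293,148). I'll release and go on to the slim round candle. It needs yaw 31, so the fingers stay clear of the blue candle when placing.

arm_command([
  [0.5,0,0,1.5,0],
  [0.7,0,0,1.5,0],
  [1,0,0,1.5,0],
  [1,0,0,1.5,0],
  [1,0,0,1.5,0],
  [1,0,0,-20,0],
  [1,0,0,-80,0],
  [1,0,0,-140,0],
  [1,-30,15,-165,10],
  [1,-70,39,-165,20],
  [1,-115,64,-165,30],
  [1,-160,89,-165,40],
  [1,-205,114,-165,50],
  [1,-250,139,-165,60],
  [1,-290,161,-165,70],
  [1,-332.5,185,-165,80],
  [1,-332.5,185,-165,90],
  [1,-332.5,185,-165,90],
  [1,-332.5,185,-165,90],
])

```text
clock: 17.88
eef_pos: [678.8, 106.7, 250.2]
eef_rot: [3.142, -0.0, 0.544]
wrist_force: [-0.2, 0.5, 0.2]
finger_gap: 93.8
finger_force: 0.0
```

```bash
python3 -c "
from h import *
look(['round_slim_candle'],[(680,107)])
look(['square_wide_candle'],[(349.6,296.5)],z0=24,cams=('scene','top'))
plan(680,107,65,31)"
```

```text
wrist round_slim_candle [681.3 107.5] ang 89.7 cost 0.038 rect [250. 171.  35.  45.] exp [248. 168.] p 0.55
scene square_wide_candle [348.9 298.8] ang 40.1 cost 0.139 rect [293. 146.  16.  24.] exp [293. 146.] p 0.69
top square_wide_candle none; expected [141. 240.] []
plan dx dy dz turn 1.1 0.1 185.2 -0.0 | clk 18.175 pos [679.  106.6 250.2] yaw 31.0 j6 1.13
```

arm_command([
  [1,2,0,50,0],
  [1,2,0,100,0],
  [1,2,0,145,0],
  [0.8,2,0,172,0],
  [0.6,2,0,185,0],
  [0.5,2,0,185,0],
  [0.25,2,0,185,0],
  [0.25,2,0,185,0],
  [0.25,2,0,185,0],
  [0.25,2,0,185,0],
  [0.25,2,0,185,0],
  [0.25,2,0,185,0],
  [0.25,2,0,185,0],
], force=12)

```text
clock: 19.8
eef_pos: [681.0, 107.4, 65.4]
eef_rot: [3.141, -0.001, 0.54]
wrist_force: [-0.6, 0.3, 5.9]
finger_gap: 33.8
finger_force: 12.0
```

```bash
python3 -c "
from h import *
plan(435,152.5,89,29)"
```

```text
plan dx dy dz turn -187.9 -165.1 -23.6 1.9 | clk 19.8 pos [681.  107.4  65.4] yaw 30.9 j6 1.13
```

arm_command([
  [0.25,0,0,-15,0],
  [0.25,0,0,-60,0],
  [0.25,0,0,-110,0],
  [0.25,-10,-9,-145,0],
  [0.25,-40,-35,-150,0],
  [0.25,-75,-66,-150,0],
  [0.25,-110,-97,-150,0],
  [0.25,-145,-128,-150,0],
  [0.25,-175,-154,-150,0],
  [0.25,-188,-165,-150,0],
  [0.25,-188,-165,-150,0],
  [0.25,-188,-165,-105,0],
  [0.25,-188,-165,-60,0],
  [0.25,-188,-165,-35,0],
  [0.25,-188,-165,-28,0],
  [0.25,-188,-165,-26,0],
  [0.25,-188,-165,-25.5,0],
  [0.25,-188,-165,-25,0],
])

```text
clock: 22.05
eef_pos: [435.2, 152.5, 90.7]
eef_rot: [3.141, -0.001, 0.54]
wrist_force: [1.2, 0.4, -0.9]
finger_gap: 33.5
finger_force: 12.0
```

```bash
python3 -c "
from h import *
look(['round_slim_candle'],[(435,152.5)],z0=24,cams=('scene','wrist'),save='s4')
plan(435,152.5,89.4,31)"
```

```text
scene round_slim_candle [435.9 152.9] ang 2.9 cost 0.491 rect [281. 167.  15.  25.] exp [280. 165.] p 0.5
wrist round_slim_candle [436.6 153.2] ang 5.4 cost 0.123 rect [252. 245.  72. 111.] exp [248. 234.] p 0.76
plan dx dy dz turn 0.2 -0.1 0.8 -0.1 | clk 22.25 pos [434.9 152.4  90.2] yaw 30.9 j6 1.29
```

View pics/s4_wrist.png

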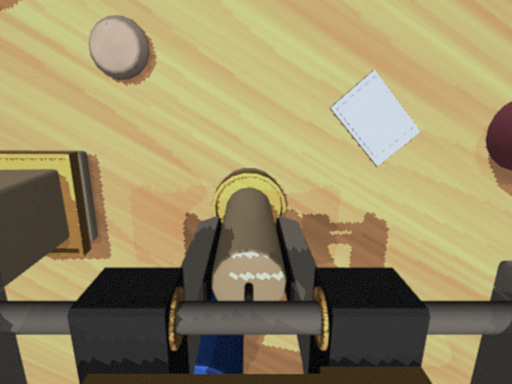

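The wrist view shows the candle base centred in the small round tray at (250,200). I'll release it and go to the slim square candle.

arm_command([
  [0.25,0,0,0.8,0],
  [0.45,0,0,0.8,0],
  [0.65,0,0,0.8,0],
  [0.65,0,0,0.8,0],
  [0.65,0,0,-20,0],
  [0.65,0,0,-80,0],
  [0.8,0,0,-140,0],
  [1,-20,48,-165,-5],
  [1,-41,98,-165,-14],
  [1,-62,148,-165,-14],
  [1,-84,200,-165,-14],
  [1,-105,252,-165,-14],
  [1,-127,304,-165,-14],
  [1,-149,356,-165,-14],
  [1,-170,408,-165,-14],
  [1,-192,460,-165,-14],
  [1,-212,508,-165,-14],
  [1,-225,539,-165,-14],
  [1,-225,539,-165,-14],
  [1,-225,539,-165,-14],
])

```text
clock: 24.75
eef_pos: [518.8, -425.0, 254.7]
eef_rot: [-3.141, -0.0, 0.784]
wrist_force: [-0.5, -1.0, 0.2]
finger_gap: 94.1
finger_force: 0.0
```

```bash
python3 -c "
from h import *
look(['square_slim_candle'],[(520,-426)],save='w5')
look(['square_slim_candle'],[(520,-426)])
plan(520,-426,65,45)"
```

```text
wrist square_slim_candle [ 521.2 -426.5] ang 52.8 cost 0.07 rect [249. 170.  39.  42.] exp [249. 168.] p 0.59
wrist square_slim_candle [ 521.1 -425.9] ang 51.3 cost 0.055 rect [248. 170.  39.  47.] exp [249. 168.] p 0.6
plan dx dy dz turn -0.1 1.6 190.5 -0.0 | clk 24.95 pos [ 518.9 -424.8  255.5] yaw 45.0 j6 0.05
```

View pics/w5_wrist.png

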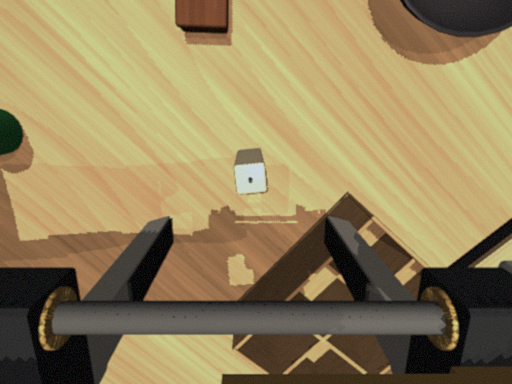

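The candle's top face is at (250,179), turned about 7° from the image axes, so I align to 52°. The compartment box, lower right, is clear of the fingers.

arm_command([
  [1,0.5,2.5,50,-7],
  [1,0.5,2.5,100,-7],
  [1,0.5,2.5,150,-7],
  [0.8,0.5,2.5,178,-7],
  [0.6,0.5,2.5,190,-7],
  [0.5,0.5,2.5,190,-7],
  [0.25,0.5,2.5,190,-7],
  [0.25,0.5,2.5,190,-7],
  [0.25,0.5,2.5,190,-7],
  [0.25,0.5,2.5,190,-7],
  [0.25,0.5,2.5,190,-7],
  [0.25,0.5,2.5,190,-7],
  [0.25,0.5,2.5,190,-7],
], force=12)

```text
clock: 26.58
eef_pos: [520.9, -427.2, 65.3]
eef_rot: [3.141, 0.0, 0.906]
wrist_force: [-1.0, 0.6, 5.6]
finger_gap: 31.7
finger_force: 12.0
```

```bash
python3 -c "
from h import *
plan(540,190,215,72.5)"
```

```text
plan dx dy dz turn 497.6 -365.6 -149.7 -20.6 | clk 26.575 pos [ 520.9 -427.2   65.3] yaw 51.9 j6 -0.08
```

arm_command([
  [0.25,0,0,-15,0],
  [0.25,0,0,-60,0],
  [0.25,0,0,-110,0],
  [0.25,15,-10,-145,0],
  [0.25,60,-40,-155,-5],
  [0.25,110,-73,-155,-10],
  [0.25,160,-107,-155,-15],
  [0.25,210,-140,-155,-20.5],
  [0.25,260,-174,-155,-20.5],
  [0.25,310,-207,-155,-20.5],
  [0.25,360,-241,-155,-20.5],
  [0.25,410,-274,-155,-20.5],
  [0.25,455,-304,-155,-20.5],
  [0.25,485,-325,-155,-20.5],
  [0.25,498,-333,-155,-20.5],
  [0.25,498,-333,-155,-20.5],
  [0.25,498,-333,-155,-20.5],
])

```text
clock: 28.7
eef_pos: [566.0, 169.1, 220.1]
eef_rot: [3.141, 0.0, 1.263]
wrist_force: [0.2, 0.1, -1.0]
finger_gap: 32.0
finger_force: 12.0
```

```bash
python3 -c "
from h import *
look(['square_slim_holder'],[(599,274.5)],save='w6')
look(['square_slim_holder'],[(599,274.5)],cams=('wrist','scene'))
plan(599.3,275,89.3,72.5)"
```

```text
wrist square_slim_holder [598.7 273.2] ang 76.9 cost 0.025 rect [248.  68.  55.  58.] exp [247.  69.] p 0.56
wrist square_slim_holder [598.9 273.3] ang 77.3 cost 0.031 rect [248.  68.  53.  55.] exp [247.  69.] p 0.82
scene square_slim_holder [598.3 275.7] ang 58.1 cost 0.191 rect [337. 188.  20.  14.] exp [336. 188.] p 0.57
plan dx dy dz turn 110.4 -0.1 130.7 -0.1 | clk 29.0 pos [565.9 169.8 220. ] yaw 72.4 j6 0.54
```

View pics/w6_wrist.png

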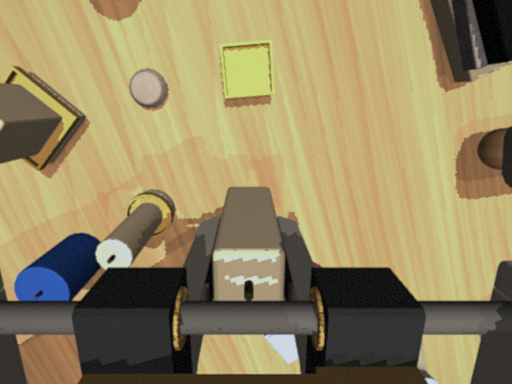

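The small square holder is clear at (246,70), turned about 4° relative to the gripper. I'll place there with a slight turn.

arm_command([
  [0.25,40,0,0,-3.5],
  [0.25,80,0,0,-3.5],
  [0.25,102,0,0,-3.5],
  [0.25,109,0,0,-3.5],
  [0.25,109,0,0,-3.5],
  [0.25,109,0,45,-3.5],
  [0.25,109,0,90,-3.5],
  [0.25,109,0,118,-3.5],
  [0.25,109,0,126,-3.5],
  [0.25,109,0,128.5,-3.5],
  [0.25,109,0,129.5,-3.5],
  [0.25,109,0,129.5,-3.5],
])

```text
clock: 30.5
eef_pos: [599.1, 274.3, 91.5]
eef_rot: [3.14, -0.001, 1.325]
wrist_force: [-0.8, 0.4, -0.6]
finger_gap: 31.3
finger_force: 12.0
```

```bash
python3 -c "
from h import *
look(['square_slim_candle'],[(598.8,273.5)],z0=24,cams=('wrist',),save='w7')
plan(598.8,273.5,89.3,76)"
```

```text
wrist square_slim_candle [601.  279.2] ang 75.9 cost 0.122 rect [248. 244.  76. 115.] exp [247. 235.] p 0.72
plan dx dy dz turn -0.8 0.0 1.8 -0.1 | clk 30.6 pos [599.  274.3  91.1] yaw 75.9 j6 0.62
```

View pics/w7_wrist.png

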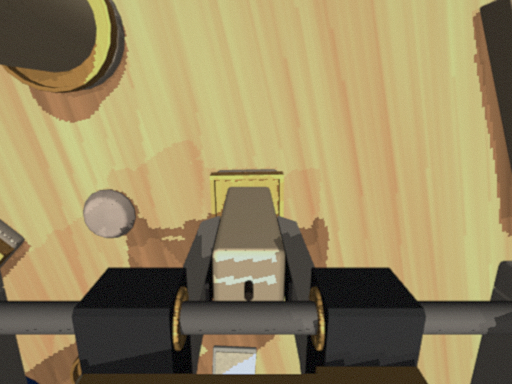

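The candle is seated inside the tray with an even gap (rim at row 178, base edge at row 187). I'll release, retreat and verify.

arm_command([
  [0.25,-0.5,0,1.5,0],
  [0.25,-0.5,0,1.5,0],
  [0.45,-0.5,0,1.5,0],
  [0.65,-0.5,0,1.5,0],
  [0.65,-0.5,0,1.5,0],
  [0.65,0,0,-20,0],
  [0.65,0,0,-80,0],
  [0.65,0,0,-140,0],
  [0.65,-60,0,-170,0],
  [0.65,-120,0,-190,0],
  [0.65,-180,0,-190,0],
  [0.65,-220,0,-190,0],
  [0.65,-220,0,-190,0],
  [0.65,-220,0,-190,0],
])

```text
clock: 32.35
eef_pos: [545.4, 61.3, 280.5]
eef_rot: [3.141, -0.0, 1.325]
wrist_force: [0.5, 0.4, 0.7]
finger_gap: 61.2
finger_force: 0.0
```

Run:
```python
from h import *
T={'round_wide_candle':(504,427.4),'square_wide_candle':(349.6,296.5),'round_slim_candle':(435,152.5),'square_slim_candle':(598.8,273.5)}
look(list(T),list(T.values()),cams=('scene','wrist'),save='f',z0=24)
a,b=[cv2.imread(f'pics/f_{n}.png') for n in('scene','wrist')]
cv2.imwrite('pics/fin.png',np.hstack([cv2.resize(a[110:230,230:390],None,fx=2.5,fy=2.5,interpolation=2),cv2.resize(b,(400,300))]))
```

```text
scene round_wide_candle [503.8 431.5] ang 6.1 cost 0.241 rect [351. 151.  17.  30.] exp [347. 151.] p 0.69
scene square_wide_candle [353.7 295. ] ang 35.9 cost 0.2 rect [294. 147.  16.  28.] exp [293. 146.] p 0.95
scene round_slim_candle [433.  153.6] ang 24.4 cost 0.109 rect [279. 166.  10.  29.] exp [280. 165.] p 0.58
scene square_slim_candle [603.2 272. ] ang 74.4 cost 0.063 rect [339. 175.  16.  30.] exp [338. 173.] p 0.67
wrist round_wide_candle none; expected [ 108. -202.] [(array([ 62., 162.,  85.,  58.]), 0.78), (array([297., 205.,  52.,  61.]), 0.65), (array([126., 247.,  65.,  60.]), 0.61)]
wrist square_wide_candle [349.6 297.3] ang 33.7 cost 0.018 rect [37. 25. 74. 45.] exp [15. -1.] p 0.6
wrist round_slim_candle [435.9 151.9] ang 88.9 cost 0.066 rect [133. 116.  62.  33.] exp [134. 115.] p 0.66
wrist square_slim_candle none; expected [248. -45.] []
```

View pics/fin.png

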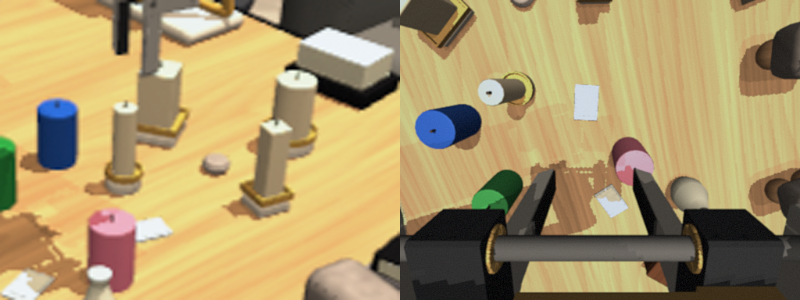

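The final view shows all four candles upright inside their trays: scene crop round slim (125,145), square wide (160,100), round wide (295,110) and square slim (270,165). The arm touches nothing.

```bash
python3 -c "
from cell import job; print(job.sign_off())"
```

```text
the job is handed in; nothing more can be done
None
```

I stood all four ivory candles upright in their matching holders and handed the job in at about 33 s of the 104 s allowed; the final pictures show each one inside its rim, but the hand-in returned no verdict.

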